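# Stow the tall carton in the lidded pan

## Robot

A 6-joint arm with a two-finger parallel gripper is mounted at the origin on the work surface; the furniture and walls round the work are solid. World frame = base frame: x ahead of the robot, y to its left, z up, the work surface at z = 0. Lengths are in mm, angles in degrees, forces in N, time in s.
With the tool pointing down it reaches from about 300 to 850 mm from the base axis. Payload 4.2 kg.
Tool frame: the origin (TCP) lies on the centre line of the jaws, within the pads' length; the fingertips stand 14 mm ahead of it and the grasp point (between the pads) lies 5 mm behind it; z points along the fingers, y is the line along which they close (so a half turn about z gives the same grasp; the last joint's range is limited). The gripper opens to 91 mm and grips with 3 to 60 N. Pads are 32 mm wide; open, the fingers measure 118 mm over their backs; the gripper's body (76 mm by 178 mm) begins 60 mm behind the grasp point.
Start: joints at [62.223, 18.312, 89.639, -0, 72.044, -1.146], TCP at [257.745, 514.013, 227.976] pointing down, gripper open.
Joint ranges: [-177.97, 177.97], [-48.28, 115.42], [12.27, 149.76], [-77.06, 257.06], [2.81, 150.46], [-146.56, 146.56]. Speed limits (degrees/s): [147.25, 147.25, 180, 180, 180, 180].

## Interface

Orientations are given as [roll, pitch, yaw] about the fixed x, y, z axes, in that order (R = Rz(yaw) Ry(pitch) Rx(roll)).
In Python, from workcell import * gives the robot as it stands. The module is installed in compiled form; this text tells all that it offers.
- The arm moves only by the shell command python3 -m crank 'ROWS' [FORCE]. ROWS is JSON, a list of rows, each an object of numbers: "grip": the finger opening in m, from 0 to 0.0912; "x", "y", "z": the shift along the tool's x, y, z in m; "yaw": the turn about the tool's z in rad. In form: [{"grip": .., "x": .., "y": .., "z": .., "yaw": ..}, ...]. A call has exactly 5 rows; each row is the pose to reach, as a shift and turn from the pose commanded when the call began, along the tool's axes at that moment; what a row does not reach only later rows make up. A row lasts 1/12 s, in which the tool goes at most 41.7 mm and 7.16 degrees, less where a joint would pass 70% of its speed; a pose out of reach is approached as far as the arm can. A call with a gripper value outside its range is refused whole. The fingers move at their own pace and stop on an object; FORCE is the grip in N (left out, the last holds). Time passes only in rows, so rows that repeat a pose let the fingers close, or fill a call up. It gives the time, the measured TCP pose, the force, the opening and the grip force at its end, in the units of the state.
- state(): the state, without advancing time (a new reading comes with each control period).
- grab_frame(name): name is "scene" or "top" or "wrist"; returns the picture (480x640x3 uint8, red, green, blue); there is no depth.
- camera_model(name): a dict with "intrinsics" (3x3 intrinsics, pixels), "R" (3x3) and "t" (3): a world point X has camera coordinates R X + t. Camera axes: x right, y down, z forward; pixel columns grow to the right and rows downward; lengths in mm; the calibration is good to about 2 mm. A picture is of the moment at which its call begins: read the wrist's pose just before it. camera_model takes no time and is no camera call; for the wrist camera it gives the pose at the moment of the call.
- job_done(): hands the job in; it is judged then, once.
The state is a dict: "time_s": time; "qpos": joint angles; "qvel": joint speeds; "effort": joint torques, N m; "ee_pos": TCP position; "ee_rot": TCP orientation; "force": force on the tool from outside, world axes, zero at the start; "torque": the same for the moment, N m; "gripper_width": finger opening in mm; "gripper_force": force on a finger pad.
Only numpy, scipy, OpenCV 4.12 (cv2) and the standard library are available. Lean on these libraries where they do the work, as an engineer would, in place of code of your own. Each camera call takes 0.05 s, during which the arm holds its last target. There are 200 camera calls.

## Task

Put the tall carton away in the open steel pan and shut the pan's lid fully. The carton is too tall to stand under the lid, so first lay it down on the counter on one of its long sides, under control instead of letting it topple, and let go of it; then take it afresh from above, set it lying flat on the tray inside the pan, and swing the lid down until it is shut. Leave the two spice jars and the small tub where they stand.

Things in the scene. Friction and masses are not known exactly. Their poses are not given: they have to be found in the camera images.
- carton: Tall card carton, brown with a green band between two white stripes, 40 x 40 mm in section and 122 mm tall, 0.22 kg or so, rigid. It starts standing upright. Origin at the centre of its bottom end; z runs along its length to the other end, x and y square to its long sides (all four long sides are alike).
- carton_mid (a point): The middle of the carton, 61 mm along its length, 20 mm from each long side.
- pan: Rectangular steel pan, fixed to the counter. Origin on the counter; pan x points to the hinge side, away from the robot, z up. A flat steel insert tray is its floor, 58 mm above the counter, reaching from x = -67 to 79 mm and y = -80 to 80 mm between the 2 mm walls, whose tops are at 100 mm. The lid's level hinge line runs along pan y at x = 89 mm, z = 104 mm.
- pan_lid (a joint): Angle of the pan's flat steel lid, rad: 0 fully shut, 1.57 upright, 1.75 the stop. The lid is a 2 mm sheet 184 mm wide (along pan y) reaching 166 mm from the hinge line, plus a tab 40 mm wide at its middle reaching 182 mm. A friction hinge holds it wherever it is left; 1 to 3 N at the free edge swings it. It starts open, near upright.
- lid_tab (a point): Middle of the tab at the lid's free edge, 172 mm from the hinge line; it moves with the lid.
- spice_yellow: Bystander: glass spice jar with yellow cap, 45 mm across, 100 mm tall, upright. Origin at the centre of its underside.
- spice_white: Bystander: glass spice jar with white cap, 47 mm across, 98 mm tall, upright. Origin at the centre of its underside.
- pot: Bystander: small white and red tub, 72 mm across, 71 mm tall, upright. Origin at the centre of its underside.
Not all that is in view belongs to the job. What is shaped like the carton but blue is not meant.

How it is judged (in metres and radians):
On the way, in this order (a step that is already met when the one before it is completed fails the run):
1. the carton lies on a long side on the counter outside the pan, let go (angle between carton's own z axis and vertical between 1.5 and 1.64 rad and height (world z) of carton_mid between 0.015 and 0.025 m and contact force between the fingers and carton below 0.1 N and linear speed of carton below 0.03 m/s and (x of carton_mid in the frame of pan below -0.09 m or x of carton_mid in the frame of pan above 0.1 m or y of carton_mid in the frame of pan below -0.1 m or y of carton_mid in the frame of pan above 0.1 m)), for 0.2 s.
2. the carton lies flat on the tray in the pan, let go, with the lid still open (angle between carton's own z axis and vertical between 1.5 and 1.64 rad and height (world z) of carton_mid below 0.084 m and x of carton_mid in the frame of pan between -0.065 and 0.084 m and y of carton_mid in the frame of pan between -0.078 and 0.078 m and contact force between the fingers and carton below 0.1 N and linear speed of carton below 0.03 m/s and value of joint pan_lid above 0.3 rad), for 0.2 s.
At the end, for the whole second after the job is handed in: The lid is shut to within 0.04 rad, and the carton is at rest inside the pan, lying on a long side flat on the tray in the pan (length within 0.07 rad of level, its middle no more than 84 mm above the counter) (value of joint pan_lid below 0.04 rad and angle between carton's own z axis and vertical between 1.5 and 1.64 rad and height (world z) of carton_mid below 0.084 m and x of carton_mid in the frame of pan between -0.065 and 0.084 m and y of carton_mid in the frame of pan between -0.078 and 0.078 m and linear speed of carton below 0.02 m/s); the robot touches nothing.
It fails at once if the carton topples or is dropped (turns faster than 9 rad/s) (angular speed of carton above 9 rad/s).
It fails at once if the yellow-capped spice jar is moved by more than 30 mm or tipped (distance of spice_yellow from where it was at the start of the episode above 0.03 m or angle between spice_yellow's own z axis and vertical above 0.4 rad).
It fails at once if the white-capped spice jar is moved by more than 30 mm or tipped (distance of spice_white from where it was at the start of the episode above 0.03 m or angle between spice_white's own z axis and vertical above 0.4 rad).
It fails at once if the small tub is moved by more than 30 mm or tipped (distance of pot from where it was at the start of the episode above 0.03 m or angle between pot's own z axis and vertical above 0.4 rad).
It also fails if it takes over 72 s, if anything falls off the work surface, if the arm or the gripper's body presses on something with over 40 N, if the wrist force passes 120 N, or if a joint passes its speed limit or range.

## Working session

There is one attempt and no reset: what is moved stays moved. The work goes in short steps, Python scripts to look and compute and a shell command to move; the robot and the scene stay as the last step left them, time stands still between calls to the robot, and variables do not carry over. Pictures are saved under pics/ and viewed, at most 10 in all, crops included, and the job is handed in when it is done.

```bash
mkdir -p pics; python3 - <<'E'
from workcell import *
import cv2,numpy as np
s=state();print(s)
for n in("scene","top"):
    f=grab_frame(n);cv2.imwrite(f"pics/{n}0.png",f[:,:,::-1]);c=camera_model(n);print(n,c)
E
```

```text
{'time_s': 0.0, 'qpos': array([ 6.22233845e+01,  1.83520941e+01,  8.97056302e+01,  4.09565149e-04,
        7.20442818e+01, -1.14697159e+00]), 'qvel': array([ 0.0130641 , -0.12491433,  0.04234804,  0.04009382,  0.10104717,
       -0.06322003]), 'effort': array([ 1.18031210e-03, -4.12466812e+01, -2.31974423e+01,  7.28930952e-02,
        4.53496724e-02, -1.39139865e-04]), 'ee_pos': array([257.5120224 , 513.58001763, 227.12098036]), 'ee_rot': array([-1.79898022e+02, -2.43117748e-03,  1.53370227e+02]), 'force': array([-0.19235113,  0.73091564, -0.04467984]), 'torque': array([ 0.05342267, -0.01276163, -0.02647669]), 'gripper_force': 0.0, 'gripper_width': 91.36386948867288}
scene {'intrinsics': array([[439.10643066,   0.        , 324.5820056 ],
       [  0.        , 439.10643066, 236.69559655],
       [  0.        ,   0.        ,   1.        ]]), 'R': array([[ 0.80971162, -0.58682707, -0.00103936],
       [-0.23739328, -0.32593755, -0.91510062],
       [ 0.53666704,  0.74121435, -0.40322423]]), 't': array([-264.43669795,  222.96549546,  666.86369398])}
top {'intrinsics': array([[599.28637574,   0.        , 318.09570258],
       [  0.        , 599.28637574, 228.24317377],
       [  0.        ,   0.        ,   1.        ]]), 'R': array([[ 0.02305612, -0.9997324 ,  0.0018842 ],
       [-0.97397726, -0.02288712, -0.2254872 ],
       [ 0.22546999,  0.00336369, -0.97424431]]), 't': array([ 108.91591077,  432.51361434, 1442.91192825])}
```

View pics/scene0.png

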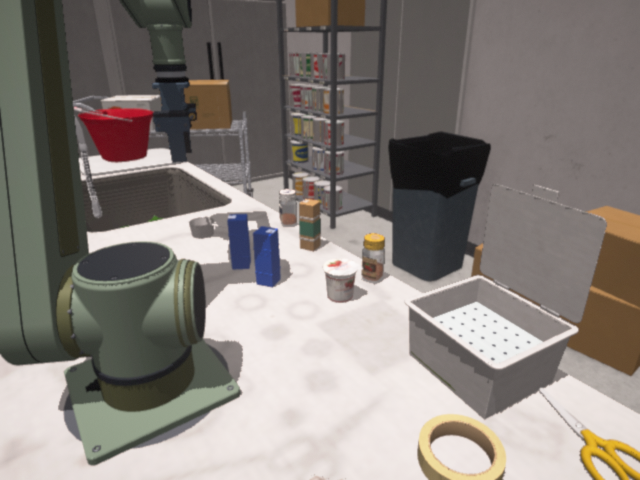

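View pics/top0.png

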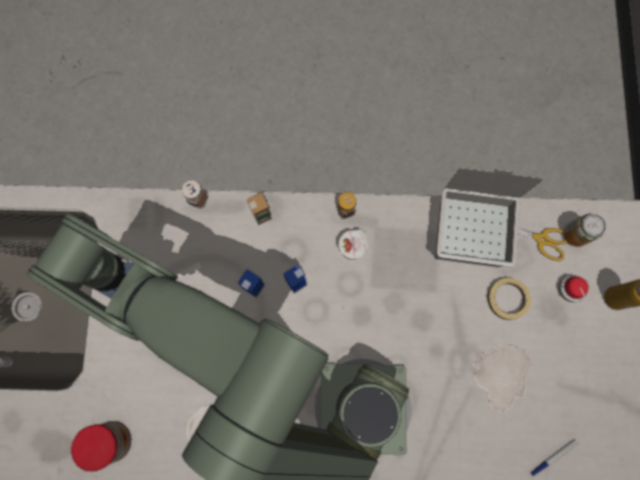

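The scene picture shows the brown carton with its green band at about (310,225) and the two blue decoys at (239,241) and (266,256). The tub is at (340,281), the yellow jar at (373,257), the white jar at (288,207) and the pan at (490,335). In the top picture the carton is at (260,206), the white jar at (194,193), the yellow jar at (347,203), the tub at (352,243) and the pan at (478,228).

```bash
cat > h.py <<'E'
from workcell import *
import cv2,numpy as np
def ray(n,uv,z,c=None):
    c=c or camera_model(n);K,R,t=c["intrinsics"],c["R"],c["t"]
    o=-R.T@t; d=R.T@np.linalg.inv(K)@np.array([uv[0],uv[1],1.]); return o+d*(z-o[2])/d[2]
def proj(n,X,c=None):
    c=c or camera_model(n);p=c["intrinsics"]@(c["R"]@np.array(X,float)+c["t"]);return p[:2]/p[2]
E
python3 - <<'E'
from h import *
f=cv2.imread("pics/top0.png")
a=cv2.resize(f[180:236,230:286],(400,400),interpolation=cv2.INTER_CUBIC)
b=cv2.resize(f[165:285,420:540],(400,400),interpolation=cv2.INTER_CUBIC)
cv2.imwrite("pics/crop.png",np.hstack([a,b]))
for n,uv,z in(("carton",(259,202),122),("yellow",(347,200),100),("white",(192,187),98),("tub",(352,242),71),("blueL",(250,280),122),("blueR",(294,275),122),("pan0",(442,191),100),("pan1",(517,198),100),("pan2",(514,267),100),("pan3",(438,261),100)): print(n,ray("top",uv,z).round())
hsv=cv2.cvtColor(f,cv2.COLOR_BGR2HSV)
m=cv2.inRange(hsv,(5,70,60),(22,255,255))[180:236,230:286]
cs,_=cv2.findContours(m,0,2)
for c in cs:
    if cv2.contourArea(c)>20: print(cv2.minAreaRect(c+np.array([230,180])))
E
```

```text
carton [474. 261. 122.]
yellow [490.  50. 100.]
white [515. 429.  98.]
tub [392.  35.  71.]
blueL [286. 274. 122.]
blueR [300. 172. 122.]
pan0 [ 518. -181.  100.]
pan1 [ 505. -363.  100.]
pan2 [ 335. -347.  100.]
pan3 [ 345. -168.  100.]
((258.4000549316406, 204.3000030517578), (19.677398681640625, 16.54690170288086), 63.43495178222656)
```

View pics/crop.png

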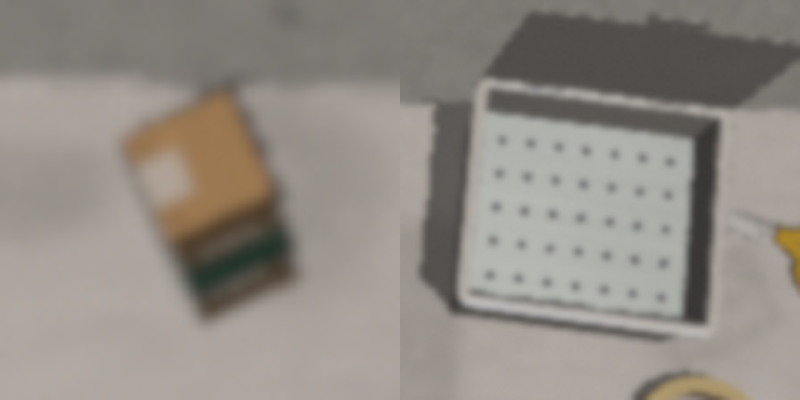

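The left crop shows the carton's brown top face with corners at about (225,88), (122,145), (175,243) and (272,190). The right crop shows the pan rim with corners at about (480,82), (723,120), (712,330) and (458,300).

```bash
python3 - <<'E'
from h import *
C=np.array([(225,88),(122,145),(175,243),(272,190)])/(400/56)+[230,180]
P=np.array([(80,82),(323,120),(312,330),(58,300)])/(400/120)+[420,165]
for n,Q,z in(("carton",C,122),("pan",P,100)):
    X=np.array([ray("top",q,z)[:2] for q in Q]); print(n,X.round(1).tolist(),X.mean(0))
    for i in range(4):
        e=X[(i+1)%4]-X[i];print(np.linalg.norm(e).round(1),np.degrees(np.arctan2(e[1],e[0])).round(1))
X=np.array([474,261]);s=state()
R=cv2.Rodrigues(np.zeros(3))[0]
from scipy.spatial.transform import Rotation as Ro
T=Ro.from_euler("xyz",s["ee_rot"],degrees=True).as_matrix();print(T.round(3))
# tab/hinge in scene for lid angle
c=np.array([430,-265]);
for ang in(1.4,1.5,1.6,1.7):
    for th in (-4,-8):
        u=np.array([np.cos(np.radians(th)),np.sin(np.radians(th))])
        p=c+u*(89-182*np.cos(ang)-6); print(ang,th,proj("scene",[*p,104+182*np.sin(ang)]).round())
print(camera_model("wrist"), -camera_model("top")["R"].T@camera_model("top")["t"])
E
```

```text
carton [[498.3, 256.4], [477.6, 290.0], [444.2, 270.7], [463.2, 239.2]] [470.81189439 264.07882009]
39.4 121.6
38.6 -150.0
36.8 -58.9
39.1 26.2
pan [[522.1, -186.2], [497.4, -362.7], [342.0, -346.8], [359.5, -166.5]] [ 430.24907353 -265.54955895]
178.2 -98.0
156.2 174.2
181.1 84.5
163.8 -6.9
[[-0.894  0.448 -0.001]
 [ 0.448  0.894 -0.001]
 [ 0.    -0.002 -1.   ]]
1.4 -4 [528. 191.]
1.4 -8 [530. 192.]
1.5 -4 [536. 188.]
1.5 -8 [539. 189.]
1.6 -4 [544. 185.]
1.6 -8 [548. 187.]
1.7 -4 [551. 184.]
1.7 -8 [556. 186.]
{'intrinsics': array([[419.41925488,   0.        , 312.32223285],
       [  0.        , 419.41925488, 236.01173713],
       [  0.        ,   0.        ,   1.        ]]), 'R': array([[ 4.48422409e-01,  8.93821477e-01, -7.14458516e-04],
       [ 8.58224506e-01, -4.30340110e-01,  2.79746470e-01],
       [ 2.49735943e-01, -1.26057752e-01, -9.60073644e-01]]), 't': array([-575.24813283,  -30.99939451,  390.66769788])} [  93.41391199  113.93224979 1503.06979825]
```

The carton stands at about (471,264) mm, turned by about 30°. The pan origin is near (424,-265) with a yaw of about -6.5°. The tool can't tilt, so I'll carry the carton upright to the free counter near (430,-70). There I'll swing its top down along an arc about its bottom edge, letting it pivot between lightly closed pads.

```bash
python3 -m crank '[{"grip":0.09,"x":-0.035,"y":-0.015,"z":0,"yaw":0},{"grip":0.09,"x":-0.07,"y":-0.03,"z":0,"yaw":0},{"grip":0.09,"x":-0.105,"y":-0.045,"z":0,"yaw":0},{"grip":0.09,"x":-0.14,"y":-0.06,"z":0,"yaw":0},{"grip":0.09,"x":-0.17,"y":-0.07,"z":0,"yaw":0}]' 10
python3 -m crank '[{"grip":0.09,"x":-0.035,"y":-0.015,"z":0,"yaw":0},{"grip":0.09,"x":-0.07,"y":-0.03,"z":0,"yaw":0},{"grip":0.09,"x":-0.1,"y":-0.045,"z":0,"yaw":0},{"grip":0.09,"x":-0.133,"y":-0.057,"z":0,"yaw":0},{"grip":0.09,"x":-0.133,"y":-0.057,"z":0,"yaw":0}]'
python3 -m crank '[{"grip":0.09,"x":0,"y":0,"z":0,"yaw":-0.1},{"grip":0.09,"x":0,"y":0,"z":0,"yaw":-0.2},{"grip":0.09,"x":0,"y":0,"z":0,"yaw":-0.3},{"grip":0.09,"x":0,"y":0,"z":0,"yaw":-0.4},{"grip":0.09,"x":0,"y":0,"z":0,"yaw":-0.5}]'
python3 -m crank '[{"grip":0.09,"x":0,"y":0,"z":0,"yaw":-0.1},{"grip":0.09,"x":0,"y":0,"z":0,"yaw":-0.2},{"grip":0.09,"x":0,"y":0,"z":0,"yaw":-0.3},{"grip":0.09,"x":0,"y":0,"z":0,"yaw":-0.4},{"grip":0.09,"x":0,"y":0,"z":0,"yaw":-0.488}]'
python3 - <<'E'
from h import *
s=state();c=camera_model("wrist");f=grab_frame("wrist");cv2.imwrite("pics/w1.png",f[:,:,::-1])
print(s["ee_pos"],s["ee_rot"],s["qpos"])
m=cv2.inRange(cv2.cvtColor(f,cv2.COLOR_RGB2HSV),(5,70,50),(22,255,255))
for k in cv2.findContours(m,0,2)[0]:
    if cv2.contourArea(k)>500:
        b=cv2.boxPoints(cv2.minAreaRect(k));print(b.round().tolist())
        X=np.array([ray("wrist",q,122,c)[:2] for q in b]);print(X.round(1).tolist(),X.mean(0))
E
```

```text
time_s: 0.52
ee_pos: [379.0, 372.9, 227.7]
ee_rot: [-179.9, 0.0, 153.4]
force: [0.2, 0.7, -1.2]
gripper_width: 89.9
gripper_force: 0.0
time_s: 0.93
ee_pos: [475.0, 260.4, 227.5]
ee_rot: [-179.9, 0.2, 153.1]
force: [-0.0, 0.8, -0.1]
gripper_width: 90.2
gripper_force: 0.0
time_s: 1.35
ee_pos: [471.1, 265.0, 227.5]
ee_rot: [-180.0, -0.1, -177.7]
force: [0.1, 0.8, 0.1]
gripper_width: 90.0
gripper_force: 0.0
time_s: 1.77
ee_pos: [471.1, 265.0, 227.5]
ee_rot: [180.0, -0.1, -149.7]
force: [-0.1, 0.1, -0.5]
gripper_width: 89.9
gripper_force: 0.0
[471.0503844  265.03748048 227.5352316 ] [ 1.79978078e+02 -5.48017090e-02 -1.49733106e+02] [ 2.81333809e+01  1.52477048e+01  9.41210292e+01  2.10515615e-02
  7.06868470e+01 -9.21404745e+01]
[[289.0, 413.0], [639.0, 409.0], [639.0, 438.0], [289.0, 442.0]]
[[595.5, 318.1], [462.1, 540.2], [481.5, 558.4], [618.1, 331.1]] [539.29317628 436.98739759]
[[519.0, 324.0], [556.0, 320.0], [565.0, 393.0], [528.0, 398.0]]
[[451.4, 420.5], [435.9, 440.3], [479.1, 484.1], [495.6, 463.3]] [465.49033635 452.04900361]
[[60.0, 393.0], [69.0, 320.0], [105.0, 324.0], [96.0, 398.0]]
[[664.6, 165.7], [605.3, 149.7], [596.0, 172.3], [655.0, 189.5]] [630.2272295  169.29766713]
[[280.0, 268.0], [282.0, 200.0], [342.0, 202.0], [340.0, 270.0]]
[[498.3, 256.9], [457.9, 236.2], [439.9, 269.8], [479.4, 292.2]] [468.86638766 263.7566856 ]
[[-0.0, 72.0], [20.0, 72.0], [20.0, 122.0], [0.0, 122.0]]
[[474.3, 56.9], [468.5, 67.0], [495.5, 76.4], [501.6, 66.0]] [484.97377986  66.5764868 ]
[[-0.0, 62.0], [103.0, 62.0], [103.0, 129.0], [0.0, 129.0]]
[[469.1, 55.1], [439.0, 106.7], [474.2, 121.1], [505.5, 67.3]] [471.95484761  87.56780934]
```

View pics/w1.png

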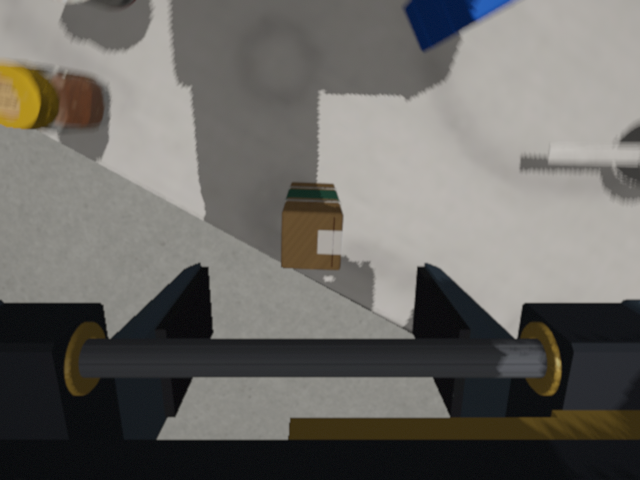

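The wrist view shows the carton's top face at columns 281–342 and rows about 205–270, centred between the jaws and square to them. This gives a centre of (471.5, 264.5). I'll lower onto it with a 4 mm offset away from the tipping side, then grip and lift.

```bash
python3 -m crank '[{"grip":0.09,"x":-0.004,"y":0,"z":0.03,"yaw":0},{"grip":0.09,"x":-0.004,"y":0,"z":0.06,"yaw":0},{"grip":0.09,"x":-0.004,"y":0,"z":0.09,"yaw":0},{"grip":0.09,"x":-0.004,"y":0,"z":0.12,"yaw":0},{"grip":0.09,"x":-0.004,"y":0,"z":0.137,"yaw":0}]' 15
python3 -m crank '[{"grip":0.07,"x":0,"y":0,"z":0,"yaw":0},{"grip":0.055,"x":0,"y":0,"z":0,"yaw":0},{"grip":0.048,"x":0,"y":0,"z":0,"yaw":0},{"grip":0.044,"x":0,"y":0,"z":0,"yaw":0},{"grip":0.03,"x":0,"y":0,"z":0,"yaw":0}]' 15
python3 -m crank '[{"grip":0.03,"x":0,"y":0,"z":0,"yaw":0},{"grip":0.03,"x":0,"y":0,"z":0,"yaw":0},{"grip":0.03,"x":0,"y":0,"z":0,"yaw":0},{"grip":0.03,"x":0,"y":0,"z":0,"yaw":0},{"grip":0.03,"x":0,"y":0,"z":0,"yaw":0}]' 15
```

```text
time_s: 2.23
ee_pos: [472.9, 266.1, 87.6]
ee_rot: [180.0, -0.3, -150.1]
force: [-0.2, 0.3, -0.8]
gripper_width: 89.8
gripper_force: 0.0
time_s: 2.65
ee_pos: [476.0, 267.2, 92.5]
ee_rot: [-180.0, 0.2, -150.0]
force: [-0.0, -0.6, -0.5]
gripper_width: 59.7
gripper_force: 0.0
time_s: 3.07
ee_pos: [475.5, 266.9, 91.4]
ee_rot: [180.0, 0.1, -150.0]
force: [0.9, -0.6, 3.2]
gripper_width: 40.4
gripper_force: 14.9
```

```bash
python3 -m crank '[{"grip":0.03,"x":0,"y":0,"z":-0.01,"yaw":0},{"grip":0.03,"x":0,"y":0,"z":-0.035,"yaw":0},{"grip":0.03,"x":0,"y":0,"z":-0.065,"yaw":0},{"grip":0.03,"x":0,"y":0,"z":-0.1,"yaw":0},{"grip":0.03,"x":0,"y":0,"z":-0.13,"yaw":0}]'
python3 -m crank '[{"grip":0.03,"x":0,"y":0,"z":0,"yaw":0.1},{"grip":0.03,"x":0,"y":0,"z":0,"yaw":0.2},{"grip":0.03,"x":0,"y":0,"z":0,"yaw":0.3},{"grip":0.03,"x":0,"y":0,"z":0,"yaw":0.42},{"grip":0.03,"x":0,"y":0,"z":0,"yaw":0.5236}]'
python3 -m crank '[{"grip":0.03,"x":0,"y":-0.02,"z":0,"yaw":0},{"grip":0.03,"x":0,"y":-0.05,"z":0,"yaw":0},{"grip":0.03,"x":0,"y":-0.085,"z":0,"yaw":0},{"grip":0.03,"x":0,"y":-0.12,"z":0,"yaw":0},{"grip":0.03,"x":0,"y":-0.15,"z":0,"yaw":0}]'
python3 -m crank '[{"grip":0.03,"x":0.005,"y":-0.035,"z":0,"yaw":0},{"grip":0.03,"x":0.015,"y":-0.075,"z":0,"yaw":0},{"grip":0.03,"x":0.025,"y":-0.115,"z":0,"yaw":0},{"grip":0.03,"x":0.035,"y":-0.155,"z":0,"yaw":0},{"grip":0.03,"x":0.041,"y":-0.187,"z":0,"yaw":0}]'
python3 -m crank '[{"grip":0.03,"x":0,"y":0,"z":0.02,"yaw":0},{"grip":0.03,"x":0,"y":0,"z":0.05,"yaw":0},{"grip":0.03,"x":0,"y":0,"z":0.08,"yaw":0},{"grip":0.03,"x":0,"y":0,"z":0.105,"yaw":0},{"grip":0.03,"x":0,"y":0,"z":0.12,"yaw":0}]'
python3 - <<'E'
from h import *
s=state();print(s["ee_pos"],s["ee_rot"],s["qpos"],s["gripper_width"])
f=grab_frame("scene");cv2.imwrite("pics/s1.png",f[100:420,240:640,::-1])
E
```

```text
time_s: 3.48
ee_pos: [474.8, 266.4, 222.9]
ee_rot: [-180.0, -0.0, -150.0]
force: [0.7, 1.0, -1.4]
gripper_width: 40.9
gripper_force: 14.8
time_s: 3.9
ee_pos: [474.7, 266.3, 221.0]
ee_rot: [-180.0, -0.1, 179.7]
force: [-0.0, 0.0, -2.6]
gripper_width: 40.2
gripper_force: 15.0
time_s: 4.32
ee_pos: [474.2, 114.7, 220.9]
ee_rot: [-179.9, -0.1, -180.0]
force: [0.0, -0.7, -0.9]
gripper_width: 39.6
gripper_force: 15.0
time_s: 4.73
ee_pos: [432.0, -72.5, 221.1]
ee_rot: [-180.0, -0.1, 179.9]
force: [0.1, 1.2, -1.4]
gripper_width: 40.1
gripper_force: 15.0
time_s: 5.15
ee_pos: [431.9, -70.2, 98.7]
ee_rot: [179.9, -0.3, 179.9]
force: [0.3, 0.5, -2.5]
gripper_width: 39.9
gripper_force: 15.0
[431.88095601 -70.17462968  98.69076867] [179.94820298  -0.26724368 179.94811429] [-1.07361814e+01  1.39301083e+01  1.17407285e+02  1.79450400e-03
  4.89348206e+01 -1.00685357e+02] 39.87770350296579
```

View pics/s1.png

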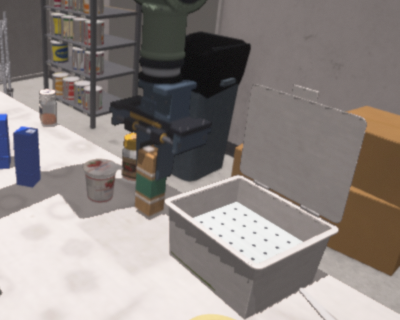

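The crop shows the carton held upright at (150,180), between the tub at (100,180) and the pan. The lid is upright. Next I'll set the carton on the counter, ease the grip, start the tip by about 20° and check it.

```bash
python3 -m crank '[{"grip":0.03,"x":0,"y":0,"z":0.003,"yaw":0},{"grip":0.03,"x":0,"y":0,"z":0.006,"yaw":0},{"grip":0.03,"x":0,"y":0,"z":0.009,"yaw":0},{"grip":0.03,"x":0,"y":0,"z":0.011,"yaw":0},{"grip":0.03,"x":0,"y":0,"z":0.011,"yaw":0}]' 15
python3 -m crank '[{"grip":0.03,"x":0,"y":0,"z":0,"yaw":0},{"grip":0.03,"x":0,"y":0,"z":0,"yaw":0},{"grip":0.03,"x":0,"y":0,"z":0,"yaw":0},{"grip":0.03,"x":0,"y":0,"z":0,"yaw":0},{"grip":0.03,"x":0,"y":0,"z":0.001,"yaw":0}]' 4
python3 -m crank '[{"grip":0.03,"x":0.006,"y":0,"z":0,"yaw":0},{"grip":0.03,"x":0.013,"y":0,"z":-0.001,"yaw":0},{"grip":0.03,"x":0.02,"y":0,"z":-0.001,"yaw":0},{"grip":0.03,"x":0.027,"y":0,"z":-0.001,"yaw":0},{"grip":0.03,"x":0.034,"y":0,"z":-0.001,"yaw":0}]' 4
python3 - <<'E'
from h import *
s=state();print(s["ee_pos"],s["force"])
f=grab_frame("scene");cv2.imwrite("pics/s2.png",cv2.resize(f[200:340,330:450,::-1],(480,560),interpolation=cv2.INTER_CUBIC))
E
```

```text
time_s: 5.62
ee_pos: [435.0, -70.5, 91.2]
ee_rot: [-180.0, 0.2, 180.0]
force: [-0.9, -0.6, 1.9]
gripper_width: 40.1
gripper_force: 15.0
time_s: 6.03
ee_pos: [435.1, -70.5, 90.3]
ee_rot: [-180.0, 0.2, 180.0]
force: [-1.3, 0.4, 5.7]
gripper_width: 39.9
gripper_force: 4.0
time_s: 6.45
ee_pos: [398.8, -70.3, 89.8]
ee_rot: [180.0, -0.0, 180.0]
force: [0.5, -0.1, -0.8]
gripper_width: 40.0
gripper_force: 4.0
[398.76112837 -70.2964158   89.77556228] [ 0.48762167 -0.08402931 -0.80989555]
```

View pics/s2.png

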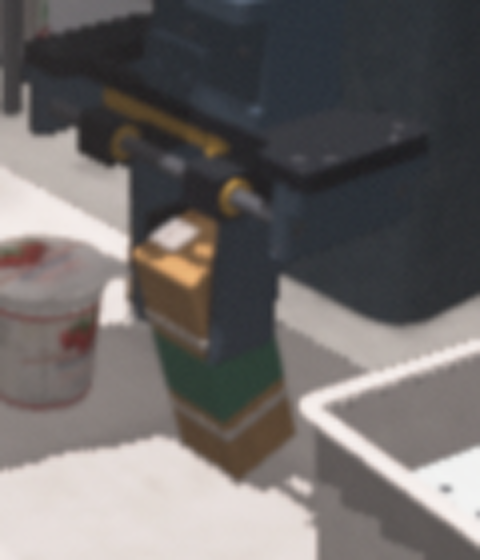

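The carton's tilt follows the arm: about 20° toward the robot, with its bottom edge staying in place. I'll carry on along the arc.

```bash
python3 -m crank '[{"grip":0.03,"x":0.009,"y":0,"z":0,"yaw":0},{"grip":0.03,"x":0.017,"y":0,"z":0.002,"yaw":0},{"grip":0.03,"x":0.025,"y":0,"z":0.0045,"yaw":0},{"grip":0.03,"x":0.033,"y":0,"z":0.008,"yaw":0},{"grip":0.03,"x":0.041,"y":0,"z":0.012,"yaw":0}]' 4
python3 -m crank '[{"grip":0.03,"x":0.007,"y":0,"z":0.005,"yaw":0},{"grip":0.03,"x":0.014,"y":0,"z":0.01,"yaw":0},{"grip":0.03,"x":0.02,"y":0,"z":0.016,"yaw":0},{"grip":0.03,"x":0.026,"y":0,"z":0.0225,"yaw":0},{"grip":0.03,"x":0.031,"y":0,"z":0.0295,"yaw":0}]' 4
python3 - <<'E'
from h import *
s=state();print(s["ee_pos"],s["force"])
f=grab_frame("scene");cv2.imwrite("pics/s3.png",cv2.resize(f[200:340,310:450,::-1],(560,560),interpolation=cv2.INTER_CUBIC))
E
```

```text
time_s: 6.92
ee_pos: [357.9, -70.2, 77.6]
ee_rot: [180.0, -0.0, 180.0]
force: [-0.5, -0.2, 1.0]
gripper_width: 40.2
gripper_force: 4.0
time_s: 7.33
ee_pos: [326.5, -70.1, 47.6]
ee_rot: [180.0, -0.1, 180.0]
force: [-1.6, -1.5, 1.1]
gripper_width: 39.7
gripper_force: 4.0
[326.51150345 -70.12935005  47.61857408] [-1.60635372 -1.53092191  1.13029568]
```

View pics/s3.png

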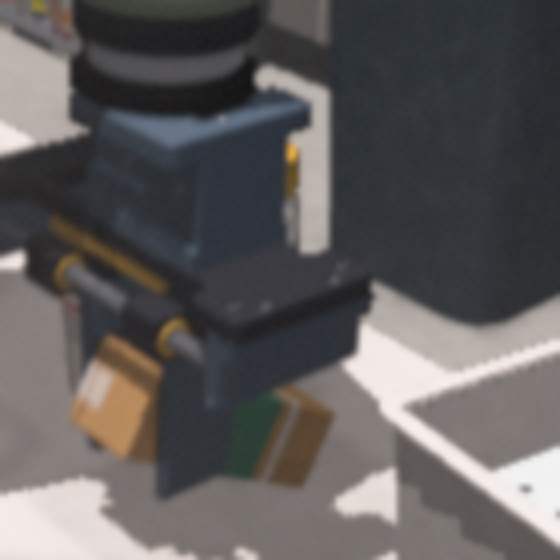

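The carton now leans at about 70°, still under control. I'll finish the arc, press lightly, release and lift off.

```bash
python3 -m crank '[{"grip":0.03,"x":0.004,"y":0,"z":0.006,"yaw":0},{"grip":0.03,"x":0.007,"y":0,"z":0.012,"yaw":0},{"grip":0.03,"x":0.01,"y":0,"z":0.018,"yaw":0},{"grip":0.03,"x":0.012,"y":0,"z":0.025,"yaw":0},{"grip":0.03,"x":0.014,"y":0,"z":0.031,"yaw":0}]' 4
python3 -m crank '[{"grip":0.03,"x":0,"y":0,"z":0,"yaw":0},{"grip":0.03,"x":0,"y":0,"z":0,"yaw":0},{"grip":0.041,"x":0,"y":0,"z":0,"yaw":0},{"grip":0.043,"x":0,"y":0,"z":0,"yaw":0},{"grip":0.046,"x":0,"y":0,"z":0,"yaw":0}]'
python3 -m crank '[{"grip":0.052,"x":0,"y":0,"z":0,"yaw":0},{"grip":0.06,"x":0,"y":0,"z":0,"yaw":0},{"grip":0.065,"x":0,"y":0,"z":0,"yaw":0},{"grip":0.07,"x":0,"y":0,"z":0,"yaw":0},{"grip":0.07,"x":0,"y":0,"z":0,"yaw":0}]'
python3 -m crank '[{"grip":0.07,"x":0,"y":0,"z":-0.02,"yaw":0},{"grip":0.07,"x":0,"y":0,"z":-0.05,"yaw":0},{"grip":0.07,"x":0,"y":0,"z":-0.09,"yaw":0},{"grip":0.07,"x":0,"y":0,"z":-0.13,"yaw":0},{"grip":0.07,"x":0,"y":0,"z":-0.16,"yaw":0}]'
python3 - <<'E'
from h import *
s=state();c=camera_model("wrist");f=grab_frame("wrist");g=grab_frame("scene")
print(s["ee_pos"],s["force"])
cv2.imwrite("pics/w2.png",np.hstack([f[:,:,::-1][::2,::2],g[:,:,::-1][150:390,300:620]]))
m=cv2.inRange(cv2.cvtColor(f,cv2.COLOR_RGB2HSV),(5,70,50),(22,255,255))
for k in cv2.findContours(m,0,2)[0]:
    if cv2.contourArea(k)>500:
        b=cv2.boxPoints(cv2.minAreaRect(k));print(b.round().tolist(),np.array([ray("wrist",q,40,c)[:2] for q in b]).round().tolist())
E
```

```text
time_s: 7.8
ee_pos: [313.6, -70.2, 16.7]
ee_rot: [180.0, -0.0, 180.0]
force: [-1.9, 0.0, -0.5]
gripper_width: 40.0
gripper_force: 4.0
time_s: 8.22
ee_pos: [314.7, -70.4, 17.8]
ee_rot: [-180.0, 0.1, 180.0]
force: [0.4, 0.1, 0.8]
gripper_width: 45.3
gripper_force: 0.0
time_s: 8.63
ee_pos: [314.1, -70.3, 17.5]
ee_rot: [180.0, 0.0, 180.0]
force: [-0.5, 0.2, -0.3]
gripper_width: 70.0
gripper_force: 0.0
time_s: 9.05
ee_pos: [314.4, -70.4, 180.4]
ee_rot: [-180.0, 0.2, 180.0]
force: [0.3, -0.5, 0.0]
gripper_width: 69.9
gripper_force: 0.0
[314.38930323 -70.3741276  180.38210318] [ 0.28823464 -0.47279438  0.01012153]
[[233.0, 411.0], [639.0, 409.0], [639.0, 438.0], [233.0, 440.0]] [[476.0, -136.0], [474.0, 204.0], [503.0, 211.0], [505.0, -138.0]]
[[476.0, 323.0], [506.0, 320.0], [513.0, 394.0], [483.0, 397.0]] [[394.0, 59.0], [391.0, 82.0], [459.0, 97.0], [462.0, 72.0]]
[[112.0, 394.0], [119.0, 320.0], [149.0, 323.0], [142.0, 397.0]] [[459.0, -236.0], [391.0, -221.0], [393.0, -197.0], [462.0, -211.0]]
[[287.0, 308.0], [338.0, 308.0], [338.0, 337.0], [287.0, 337.0]] [[381.0, -89.0], [381.0, -50.0], [406.0, -49.0], [406.0, -90.0]]
[[285.0, 177.0], [340.0, 177.0], [340.0, 229.0], [285.0, 229.0]] [[279.0, -89.0], [279.0, -50.0], [317.0, -49.0], [317.0, -90.0]]
```

View pics/w2.png

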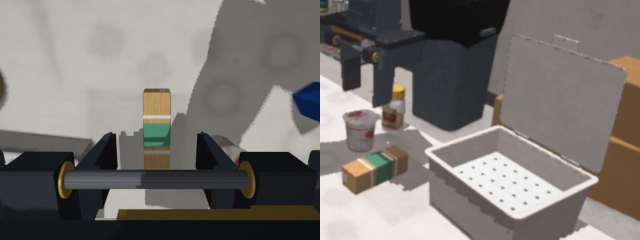

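The carton lies flat on the counter, released, and spans about x 285–406 at y ≈ -70. The tub and yellow jar haven't moved. Next I'll regrasp it at its middle, lift, and cross-check the pan pose in the scene view.

```bash
python3 -m crank '[{"grip":0.07,"x":-0.032,"y":0,"z":0.03,"yaw":0},{"grip":0.07,"x":-0.032,"y":0,"z":0.07,"yaw":0},{"grip":0.07,"x":-0.032,"y":0,"z":0.11,"yaw":0},{"grip":0.07,"x":-0.032,"y":0,"z":0.14,"yaw":0},{"grip":0.07,"x":-0.032,"y":0,"z":0.157,"yaw":0}]' 20
python3 -m crank '[{"grip":0.055,"x":0,"y":0,"z":0,"yaw":0},{"grip":0.045,"x":0,"y":0,"z":0,"yaw":0},{"grip":0.03,"x":0,"y":0,"z":0,"yaw":0},{"grip":0.03,"x":0,"y":0,"z":0,"yaw":0},{"grip":0.03,"x":0,"y":0,"z":0,"yaw":0}]' 20
python3 -m crank '[{"grip":0.03,"x":0,"y":0,"z":0,"yaw":0},{"grip":0.03,"x":0,"y":0,"z":0,"yaw":0},{"grip":0.03,"x":0,"y":0,"z":0,"yaw":0},{"grip":0.03,"x":0,"y":0,"z":-0.005,"yaw":0},{"grip":0.03,"x":0,"y":0,"z":-0.02,"yaw":0}]' 20
python3 -m crank '[{"grip":0.03,"x":0,"y":0,"z":-0.03,"yaw":0},{"grip":0.03,"x":0,"y":0,"z":-0.06,"yaw":0},{"grip":0.03,"x":0,"y":0,"z":-0.09,"yaw":0},{"grip":0.03,"x":0,"y":0,"z":-0.12,"yaw":0},{"grip":0.03,"x":0,"y":0,"z":-0.14,"yaw":0}]' 20
python3 - <<'E'
from h import *
print(state()["ee_pos"],state()["ee_rot"])
g=cv2.imread("pics/scene0.png")
a=np.radians(-6.5);u=np.array([np.cos(a),np.sin(a)]);v=np.array([-u[1],u[0]]);o=np.array([430.2,-265.5])-6*u
print("origin",o)
for x,y in((-74,88),(-74,-88),(86,88),(86,-88)):
    p=proj("scene",[*(o+x*u+y*v),100]);print(x,y,p.round(1))
    q=tuple(int(i*3) for i in p-[390,170]);
    if (x,y)==(-74,88): h=cv2.resize(g[170:410,390:640],None,fx=3,fy=3,interpolation=cv2.INTER_CUBIC)
    cv2.circle(h,q,3,(0,0,255),-1)
cv2.imwrite("pics/pan.png",h[:600])
E
```

```text
time_s: 9.57
ee_pos: [342.9, -69.5, 17.1]
ee_rot: [179.9, -0.4, 180.0]
force: [0.4, 0.6, 0.2]
gripper_width: 70.0
gripper_force: 0.0
time_s: 9.98
ee_pos: [347.0, -70.5, 21.5]
ee_rot: [-180.0, 0.2, 180.0]
force: [1.2, 0.6, 2.8]
gripper_width: 39.6
gripper_force: 20.0
time_s: 10.4
ee_pos: [344.5, -69.9, 40.0]
ee_rot: [179.9, -0.2, 180.0]
force: [0.1, -0.7, -2.4]
gripper_width: 39.5
gripper_force: 20.0
time_s: 10.82
ee_pos: [346.3, -70.4, 183.4]
ee_rot: [-180.0, 0.2, 180.0]
force: [0.3, 0.6, -2.6]
gripper_width: 39.8
gripper_force: 20.0
[346.32204    -70.36068394 183.42806442] [-179.95038492    0.21960516  179.98024565]
origin [ 424.23856887 -264.82078072]
-74 88 [404.6 300.5]
-74 -88 [493.4 365.5]
86 88 [476.9 276.3]
86 -88 [571.7 328.4]
```

View pics/pan.png

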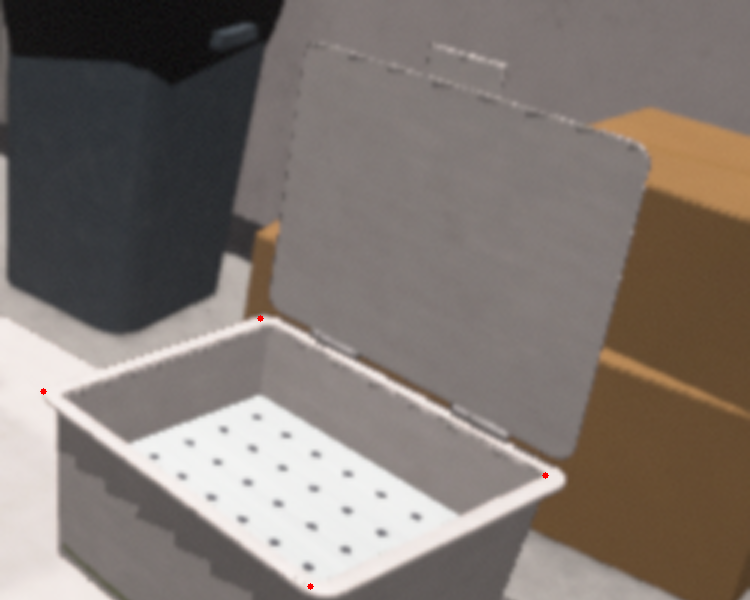

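The red predicted rim corners sit 3–5 px up and left of the actual ones, which are at about (50,398), (318,597), (265,318) and (563,478) in the crop. I'll cast those corners onto the rim plane and combine them with the top view.

```bash
python3 - <<'E'
from h import *
P=np.array([(52,397),(318,597),(265,318),(564,480)])/3+[390,170]
for z in(100,102):
    X=np.array([ray("scene",p,z)[:2] for p in P]);print(z,X.round(1).tolist(),X.mean(0))
for a,b in((0,1),(2,3),(0,2),(1,3)):
    e=X[b]-X[a];print(np.linalg.norm(e).round(1),np.degrees(np.arctan2(e[1],e[0])).round(1))
# tab top mid & hinge from scene: pixel (468,53)/3 -> lid angle
f=grab_frame("top");cv2.imwrite("pics/top2.png",f[:,:,::-1])
g=f[170:280,425:535];m=cv2.inRange(cv2.cvtColor(g,cv2.COLOR_RGB2HSV),(0,0,165),(179,30,255))
k=max(cv2.findContours(m,0,2)[0],key=cv2.contourArea)
r=cv2.minAreaRect(k+np.array([425,170]));b=cv2.boxPoints(r);X=np.array([ray("top",q,100)[:2] for q in b]);print(b.round(1).tolist(),X.round(1).tolist(),X.mean(0))
E
```

```text
100 [[360.2, -175.4], [337.7, -349.7], [522.4, -188.0], [503.1, -369.2]] [ 430.8454673  -270.56949539]
102 [[357.7, -177.5], [335.4, -351.0], [519.1, -190.1], [499.9, -370.3]] [ 428.04567128 -272.21296668]
174.9 -97.3
181.3 -96.1
161.9 -4.4
165.6 -6.7
[[462.3999938964844, 255.5], [466.1000061035156, 201.6999969482422], [506.79998779296875, 204.5], [503.1000061035156, 258.29998779296875]] [[359.7, -225.9], [492.7, -239.1], [487.9, -337.7], [355.2, -322.5]] [ 423.86945878 -281.30412772]
```

```bash
python3 -m crank '[{"grip":0.03,"x":-0.01,"y":-0.02,"z":0,"yaw":0},{"grip":0.03,"x":-0.02,"y":-0.05,"z":0,"yaw":0},{"grip":0.03,"x":-0.035,"y":-0.08,"z":0,"yaw":0},{"grip":0.03,"x":-0.05,"y":-0.11,"z":0,"yaw":0},{"grip":0.03,"x":-0.06,"y":-0.14,"z":0,"yaw":0}]' 20
python3 -m crank '[{"grip":0.03,"x":-0.01,"y":-0.02,"z":0,"yaw":0.03},{"grip":0.03,"x":-0.018,"y":-0.04,"z":0,"yaw":0.06},{"grip":0.03,"x":-0.0245,"y":-0.058,"z":0,"yaw":0.11},{"grip":0.03,"x":-0.0245,"y":-0.058,"z":0,"yaw":0.11},{"grip":0.03,"x":-0.0245,"y":-0.058,"z":0,"yaw":0.11}]' 20
python3 - <<'E'
from h import *
print(state()["ee_pos"],state()["ee_rot"])
g=grab_frame("scene");w=grab_frame("wrist")
g=cv2.resize(g[180:400,380:620],None,fx=1.5,fy=1.5)
cv2.imwrite("pics/p2.png",np.hstack([cv2.resize(g,(400,367)),cv2.resize(w,(400,367))])[:,:,::-1])
E
```

```text
time_s: 11.28
ee_pos: [406.4, -211.6, 180.0]
ee_rot: [180.0, 0.0, 180.0]
force: [0.5, 0.5, -1.5]
gripper_width: 40.0
gripper_force: 20.0
time_s: 11.7
ee_pos: [429.8, -268.4, 179.5]
ee_rot: [179.9, -0.1, 173.6]
force: [0.1, 0.9, -2.9]
gripper_width: 39.8
gripper_force: 20.0
[ 429.80918804 -268.37825331  179.52907712] [ 1.79924516e+02 -1.09961496e-01  1.73629492e+02]
```

View pics/p2.png

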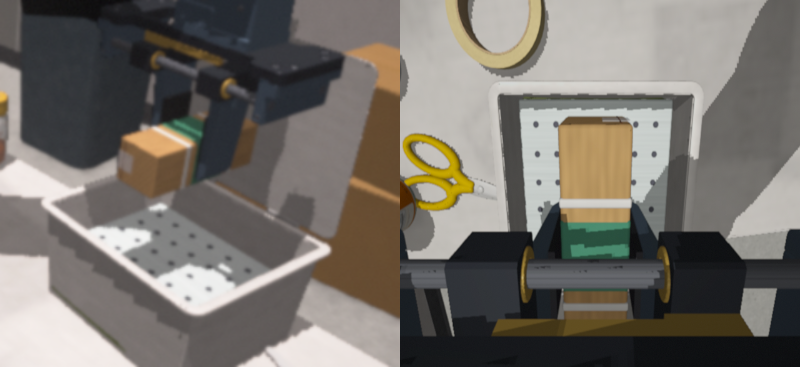

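The picture shows the carton square to the pan and inside the rim outline. In the wrist half its near end is at row 124 and the tray's near edge at row 107. I'll check the end clearance numerically.

```bash
python3 - <<'E'
from h import *
s=(1.6,480/367)
u=np.array([np.cos(np.radians(-6.3)),np.sin(np.radians(-6.3))])
for n,p,z in(("end",(196,124),199.5),("tray near L",(122,107),58),("tray near R",(270,110),58),("rim L",(92,85),100),("rim R",(303,85),100),("rim edge R side",(300,150),100)):
    X=ray("wrist",(p[0]*s[0],p[1]*s[1]),z)[:2];print(n,X.round(1),"along pan x from tcp",((X-[430,-268.3])@u).round(1),"y",((X-[430,-268.3])@[-u[1],u[0]]).round(1))
E
```

```text
end [ 365.9 -259.1] along pan x from tcp -64.7 y 2.1
tray near L [ 358.6 -334.6] along pan x from tcp -63.7 y -73.7
tray near R [ 378.  -182.3] along pan x from tcp -61.2 y 79.8
rim L [ 339.7 -345.9] along pan x from tcp -81.2 y -87.1
rim R [ 359.7 -164.9] along pan x from tcp -81.2 y 95.1
rim edge R side [ 406.2 -167.4] along pan x from tcp -34.7 y 97.7
```

```bash
python3 -m crank '[{"grip":0.03,"x":-0.006,"y":0,"z":0.02,"yaw":0},{"grip":0.03,"x":-0.006,"y":0,"z":0.04,"yaw":0},{"grip":0.03,"x":-0.006,"y":0,"z":0.06,"yaw":0},{"grip":0.03,"x":-0.006,"y":0,"z":0.08,"yaw":0},{"grip":0.03,"x":-0.006,"y":0,"z":0.093,"yaw":0}]' 20
python3 -m crank '[{"grip":0.03,"x":0,"y":0,"z":0.002,"yaw":0},{"grip":0.03,"x":0,"y":0,"z":0.004,"yaw":0},{"grip":0.03,"x":0,"y":0,"z":0.006,"yaw":0},{"grip":0.03,"x":0,"y":0,"z":0.007,"yaw":0},{"grip":0.03,"x":0,"y":0,"z":0.007,"yaw":0}]' 20
python3 -m crank '[{"grip":0.03,"x":0,"y":0,"z":0.001,"yaw":0},{"grip":0.03,"x":0,"y":0,"z":0.001,"yaw":0},{"grip":0.03,"x":0,"y":0,"z":0.001,"yaw":0},{"grip":0.03,"x":0,"y":0,"z":0.001,"yaw":0},{"grip":0.03,"x":0,"y":0,"z":0.001,"yaw":0}]' 20
```

```text
time_s: 12.22
ee_pos: [435.0, -267.1, 85.8]
ee_rot: [179.9, -0.2, 173.8]
force: [-1.0, 0.9, -2.4]
gripper_width: 39.7
gripper_force: 20.0
time_s: 12.63
ee_pos: [436.8, -269.1, 81.1]
ee_rot: [-180.0, 0.1, 173.7]
force: [0.5, -0.3, -1.7]
gripper_width: 40.2
gripper_force: 20.0
time_s: 13.05
ee_pos: [436.5, -269.1, 79.7]
ee_rot: [-180.0, 0.0, 173.7]
force: [-0.2, 0.1, -0.2]
gripper_width: 39.5
gripper_force: 20.0
```

```bash
python3 -m crank '[{"grip":0.03,"x":0,"y":0,"z":0.001,"yaw":0},{"grip":0.03,"x":0,"y":0,"z":0.001,"yaw":0},{"grip":0.041,"x":0,"y":0,"z":0.001,"yaw":0},{"grip":0.044,"x":0,"y":0,"z":0.001,"yaw":0},{"grip":0.048,"x":0,"y":0,"z":0.001,"yaw":0}]' 5
python3 -m crank '[{"grip":0.055,"x":0,"y":0,"z":0,"yaw":0},{"grip":0.06,"x":0,"y":0,"z":0,"yaw":0},{"grip":0.06,"x":0,"y":0,"z":0,"yaw":0},{"grip":0.06,"x":0,"y":0,"z":0,"yaw":0},{"grip":0.06,"x":0,"y":0,"z":0,"yaw":0}]' 
python3 -m crank '[{"grip":0.06,"x":0,"y":0,"z":-0.03,"yaw":0},{"grip":0.06,"x":0,"y":0,"z":-0.06,"yaw":0},{"grip":0.06,"x":0,"y":0,"z":-0.1,"yaw":0},{"grip":0.06,"x":0,"y":0,"z":-0.14,"yaw":0},{"grip":0.06,"x":0,"y":0,"z":-0.17,"yaw":0}]'
python3 - <<'E'
from h import *
print(state()["ee_pos"],state()["qpos"])
c=camera_model("wrist");f=grab_frame("wrist");cv2.imwrite("pics/w3.png",f[:,:,::-1])
m=cv2.inRange(cv2.cvtColor(f,cv2.COLOR_RGB2HSV),(5,70,50),(22,255,255))
for k in cv2.findContours(m,0,2)[0]:
    if cv2.contourArea(k)>500:
        b=cv2.boxPoints(cv2.minAreaRect(k));print(b.round().tolist(),np.array([ray("wrist",q,98,c)[:2] for q in b]).round().tolist())
E
```

```text
time_s: 13.47
ee_pos: [436.5, -269.0, 78.3]
ee_rot: [-180.0, 0.0, 173.7]
force: [0.3, -0.3, -0.0]
gripper_width: 47.2
gripper_force: 0.0
time_s: 13.88
ee_pos: [436.4, -269.0, 78.4]
ee_rot: [180.0, -0.0, 173.7]
force: [-0.1, -0.2, -0.3]
gripper_width: 60.3
gripper_force: 0.0
time_s: 14.3
ee_pos: [436.8, -269.3, 251.8]
ee_rot: [-179.9, 0.2, 173.7]
force: [0.8, 0.1, 0.1]
gripper_width: 60.4
gripper_force: 0.0
[ 436.83890183 -269.27478363  251.80193164] [-3.29370709e+01  1.17550464e+01  9.52755043e+01  4.32915214e-03
  7.27673079e+01 -1.16612577e+02]
[[203.0, 410.0], [622.0, 410.0], [622.0, 439.0], [203.0, 439.0]] [[596.0, -383.0], [637.0, -18.0], [668.0, -15.0], [627.0, -388.0]]
[[454.0, 323.0], [480.0, 320.0], [487.0, 394.0], [461.0, 397.0]] [[535.0, -163.0], [535.0, -141.0], [607.0, -135.0], [607.0, -158.0]]
[[137.0, 394.0], [144.0, 320.0], [171.0, 323.0], [164.0, 397.0]] [[574.0, -436.0], [505.0, -415.0], [510.0, -393.0], [579.0, -413.0]]
[[288.0, 261.0], [338.0, 261.0], [338.0, 292.0], [288.0, 292.0]] [[467.0, -291.0], [471.0, -252.0], [497.0, -255.0], [493.0, -294.0]]
[[-30.0, 222.0], [79.0, 172.0], [109.0, 237.0], [0.0, 287.0]] [[409.0, -528.0], [381.0, -435.0], [432.0, -426.0], [463.0, -523.0]]
[[286.0, 134.0], [340.0, 134.0], [340.0, 181.0], [286.0, 181.0]] [[371.0, -280.0], [375.0, -242.0], [409.0, -245.0], [404.0, -285.0]]
[[128.0, 0.0], [232.0, 0.0], [232.0, 73.0], [128.0, 73.0]] [[274.0, -373.0], [281.0, -305.0], [326.0, -312.0], [318.0, -383.0]]
```

The carton lies flat on the tray from x ≈ 373 to 495 and is released. Next I'll close the fingers, go up and over the lid, and come down behind it.

```bash
python3 -m crank '[{"grip":0.04,"x":0,"y":0,"z":-0.02,"yaw":0},{"grip":0.02,"x":0,"y":0,"z":-0.04,"yaw":0},{"grip":0.0,"x":0,"y":0,"z":-0.06,"yaw":0},{"grip":0.0,"x":0,"y":0,"z":-0.08,"yaw":0},{"grip":0.0,"x":0,"y":0,"z":-0.1,"yaw":0}]' 10
python3 -m crank '[{"grip":0,"x":-0.025,"y":0,"z":0,"yaw":0},{"grip":0,"x":-0.05,"y":0,"z":0,"yaw":0},{"grip":0,"x":-0.075,"y":0,"z":0,"yaw":0},{"grip":0,"x":-0.1,"y":0,"z":0,"yaw":0},{"grip":0,"x":-0.127,"y":0,"z":0,"yaw":0}]' 10
python3 -m crank '[{"grip":0,"x":0,"y":0,"z":0,"yaw":0},{"grip":0,"x":0,"y":0,"z":0.02,"yaw":0},{"grip":0,"x":0,"y":0,"z":0.04,"yaw":0},{"grip":0,"x":0,"y":0,"z":0.06,"yaw":0},{"grip":0,"x":0,"y":0,"z":0.08,"yaw":0}]' 10
python3 - <<'E'
from h import *
s=state();print(s["ee_pos"],s["ee_rot"],s["qpos"])
u=np.array([np.cos(np.radians(-6.3)),np.sin(np.radians(-6.3))]);print("px",(s["ee_pos"][:2]-[424.5,-267.3])@u-89)
cv2.imwrite("pics/s5.png",grab_frame("scene")[:,:,::-1])
E
```

```text
time_s: 14.77
ee_pos: [436.2, -268.9, 349.1]
ee_rot: [180.0, -0.0, 173.7]
force: [0.5, -0.3, 0.9]
gripper_width: 29.9
gripper_force: 0.0
time_s: 15.18
ee_pos: [563.4, -283.0, 348.1]
ee_rot: [180.0, -0.0, 173.7]
force: [0.4, -0.2, 0.9]
gripper_width: 0.5
gripper_force: 0.0
time_s: 15.6
ee_pos: [561.9, -282.8, 267.2]
ee_rot: [180.0, -0.0, 173.7]
force: [0.5, -0.7, 0.1]
gripper_width: 0.6
gripper_force: 0.0
[ 561.91780803 -282.81942093  267.21438671] [ 1.79988563e+02 -3.66433393e-02  1.73674140e+02] [-2.77626784e+01  2.21816545e+01  7.81283766e+01 -2.79156806e-03
  7.97282571e+01 -1.11436316e+02]
px 49.290948727572214
```

```bash
python3 -m crank '[{"grip":0,"x":0.033,"y":0,"z":0,"yaw":0},{"grip":0,"x":0.046,"y":0,"z":0.001,"yaw":0},{"grip":0,"x":0.059,"y":0,"z":0.002,"yaw":0},{"grip":0,"x":0.071,"y":0,"z":0.005,"yaw":0},{"grip":0,"x":0.084,"y":0,"z":0.009,"yaw":0}]' 10
python3 -m crank '[{"grip":0,"x":0.012,"y":0,"z":0.005,"yaw":0},{"grip":0,"x":0.024,"y":0,"z":0.011,"yaw":0},{"grip":0,"x":0.035,"y":0,"z":0.018,"yaw":0},{"grip":0,"x":0.045,"y":0,"z":0.026,"yaw":0},{"grip":0,"x":0.055,"y":0,"z":0.035,"yaw":0}]' 10
python3 -m crank '[{"grip":0,"x":0.009,"y":0,"z":0.01,"yaw":0},{"grip":0,"x":0.017,"y":0,"z":0.02,"yaw":0},{"grip":0,"x":0.024,"y":0,"z":0.031,"yaw":0},{"grip":0,"x":0.03,"y":0,"z":0.043,"yaw":0},{"grip":0,"x":0.035,"y":0,"z":0.055,"yaw":0}]' 10
```

```text
time_s: 16.07
ee_pos: [479.2, -273.7, 260.3]
ee_rot: [-180.0, 0.2, 173.7]
force: [1.3, -0.9, -0.2]
gripper_width: 0.8
gripper_force: 0.9
time_s: 16.48
ee_pos: [424.5, -267.8, 225.3]
ee_rot: [-180.0, 0.2, 173.7]
force: [2.4, 0.2, 0.5]
gripper_width: 0.4
gripper_force: 0.7
time_s: 16.9
ee_pos: [389.5, -263.9, 169.9]
ee_rot: [-180.0, 0.1, 173.7]
force: [1.0, 0.4, 1.9]
gripper_width: 0.5
gripper_force: 0.6
```

Contact forces are 1–2 N and the lid is following. I'll press it down the rest of the way.

```bash
python3 -m crank '[{"grip":0,"x":0.004,"y":0,"z":0.012,"yaw":0},{"grip":0,"x":0.007,"y":0,"z":0.025,"yaw":0},{"grip":0,"x":0.008,"y":0,"z":0.033,"yaw":0},{"grip":0,"x":0.008,"y":0,"z":0.038,"yaw":0},{"grip":0,"x":0.009,"y":0,"z":0.043,"yaw":0}]' 10
python3 -m crank '[{"grip":0,"x":0,"y":0,"z":0.002,"yaw":0},{"grip":0,"x":0,"y":0,"z":0.003,"yaw":0},{"grip":0,"x":0,"y":0,"z":0.004,"yaw":0},{"grip":0,"x":0,"y":0,"z":0.005,"yaw":0},{"grip":0,"x":0,"y":0,"z":0.006,"yaw":0}]'
python3 -m crank '[{"grip":0,"x":0,"y":0,"z":0.001,"yaw":0},{"grip":0,"x":0,"y":0,"z":0.001,"yaw":0},{"grip":0,"x":0,"y":0,"z":0.002,"yaw":0},{"grip":0,"x":0,"y":0,"z":0.002,"yaw":0},{"grip":0,"x":0,"y":0,"z":0.002,"yaw":0}]'
```

```text
time_s: 17.32
ee_pos: [380.8, -262.8, 126.5]
ee_rot: [180.0, 0.0, 173.7]
force: [0.0, 0.6, 0.5]
gripper_width: 0.4
gripper_force: 0.5
time_s: 17.73
ee_pos: [380.9, -262.9, 120.6]
ee_rot: [-180.0, 0.0, 173.7]
force: [-1.0, 0.1, 1.1]
gripper_width: 0.3
gripper_force: 0.4
time_s: 18.15
ee_pos: [380.9, -262.9, 119.2]
ee_rot: [-180.0, 0.0, 173.7]
force: [-1.3, 2.0, 5.2]
gripper_width: 0.5
gripper_force: 3.1
```

```bash
python3 -m crank '[{"grip":0,"x":0,"y":0,"z":0.001,"yaw":0},{"grip":0,"x":0,"y":0,"z":0.002,"yaw":0},{"grip":0,"x":0,"y":0,"z":0.002,"yaw":0},{"grip":0,"x":0,"y":0,"z":0.002,"yaw":0},{"grip":0,"x":0,"y":0,"z":0.002,"yaw":0}]'
```

```text
time_s: 18.57
ee_pos: [381.0, -262.9, 119.0]
ee_rot: [-180.0, 0.1, 173.7]
force: [-4.0, 3.3, 20.0]
gripper_width: 0.3
gripper_force: 10.0
```

The lid is on its hard stop: fingertips at 105 mm, which is the shut height. I'll retreat upward and hand the job in.

```bash
python3 -m crank '[{"grip":0,"x":0,"y":0,"z":-0.02,"yaw":0},{"grip":0,"x":0,"y":0,"z":-0.05,"yaw":0},{"grip":0,"x":0,"y":0,"z":-0.08,"yaw":0},{"grip":0,"x":0,"y":0,"z":-0.11,"yaw":0},{"grip":0,"x":0,"y":0,"z":-0.13,"yaw":0}]'
python3 -m crank '[{"grip":0,"x":0,"y":0,"z":0,"yaw":0},{"grip":0,"x":0,"y":0,"z":0,"yaw":0},{"grip":0,"x":0,"y":0,"z":0,"yaw":0},{"grip":0,"x":0,"y":0,"z":0,"yaw":0},{"grip":0,"x":0,"y":0,"z":0,"yaw":0}]'
python3 -c "
from workcell import *
print(state()['force'],job_done())"
```

```text
time_s: 18.98
ee_pos: [381.5, -263.3, 249.3]
ee_rot: [-179.9, 0.2, 173.7]
force: [1.9, 0.3, 0.0]
gripper_width: 0.5
gripper_force: 0.0
time_s: 19.4
ee_pos: [380.2, -262.4, 245.0]
ee_rot: [179.9, -0.1, 173.7]
force: [0.1, 0.2, -0.2]
gripper_width: 0.1
gripper_force: 0.0
the job is handed in; nothing more can be done
[ 0.09386745  0.17326619 -0.18690807] None
```

I laid the carton down under control, released it, regrasped it and set it flat on the tray, pressed the lid shut to its stop, and handed the job in at about 19 s; no verdict came back, and I took no picture after the lid closed.

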